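Show a sweet tin on the telescopic riser

ROBOT

A 6-joint arm with a two-finger parallel gripper is mounted at the origin on the work surface. World frame = base frame: x ahead of the robot, y to its left, z up, the work surface at z = 0. Lengths are in m, angles in rad, forces in N, time in s.
With the tool pointing down it reaches from about 0.375 to 0.9 m from the base axis. Payload 3.1 kg.
Tool frame: the origin (TCP) lies where the fingers leave the gripper's body, on its centre line; the fingertips stand 73 mm ahead of it and the grasp point (between the pads) lies 54 mm ahead of it; z points along the fingers, y is the line along which they close (so a half turn about z gives the same grasp; the last joint's range is limited). The gripper opens to 85 mm and grips with 20 to 120 N. Pads are 22 mm wide; open, the fingers measure 114 mm over their backs; the gripper's body (76 mm by 85 mm) begins 54 mm behind the grasp point. The pads swing forward as they close: fully open they stand 13 mm farther back than shut.
Start: joints at [1.067, 0.527, 1.433, -0, 1.181, -0.178], TCP at [0.2, 0.592, 0.304] pointing down, gripper open.
Joint ranges: [-3.08, 3.08], [-0.75, 2.2], [0.22, 2.44], [-1.43, 4.57], [0, 2.65], [-2.85, 2.85]. Speed limits (rad/s): [2.79, 2.79, 3.14, 3.14, 3.14, 3.14].

INTERFACE

Orientations are given as a unit quaternion [x, y, z, w].
In Python, from station import manip gives the robot as it stands.
- The arm moves only by the shell command python3 -m crank 'ROWS' [FORCE]. ROWS is JSON, a list of rows, each an object with "dp": the shift along the tool's x, y, z normalised to -1 to 1, where 1 is 50 cm, a list of three; "delta_rot": the turn, a rotation vector about the tool's x, y, z normalised to -1 to 1, where 1 is 2 pi rad, a list of three; "fingers": the opening, from -1 (shut) to 1 (fully open). A call has 1 to 12 rows; each row shifts and turns the commanded pose from where the row before left it, along the tool's axes as they then stand; what a row does not reach is not made up. A row lasts 1/12 s, in which the tool goes at most 41.7 mm and 7.16 degrees, less where a joint would pass 70% of its speed; a pose out of reach is approached as far as the arm can. A call with a number of a shift or a turn outside -1 to 1 is refused whole. A call with a gripper value outside its range is refused whole. The fingers move at their own pace and stop on an object; FORCE is the grip in N (left out, the last holds). Time passes only in rows, so rows that do not move let the fingers close. It gives the time, the measured TCP pose, the force, the opening and the grip force at its end, in the units of the state.
- manip.sense(): the state, without advancing time (a new reading comes with each control period).
- manip.snapshot(name): name is "scene" or "top" or "wrist"; returns (picture, depth): 384x512x3 uint8, red, green, blue; 384x512 float32, m along the optical axis (not along the pixel's ray), 0 where there is no reading.
- manip.camera_model(name): a dict with "fx", "fy", "cx", "cy" (pixels), "k1" (the pictures are not rectified: a ray, as slopes to the right and down, at radius r is drawn at 1 + k1 r^2 times it, then the intrinsics apply), "origin" and "attitude" of the camera in the world. Camera axes: x right, y up, looking along -z (the intrinsics and any distortion apply to the point x, -y, -z); pixel columns grow to the right and rows downward; lengths in m; the calibration is good to about 2 mm. A picture is of the moment at which its call begins: read the wrist's pose just before it. camera_model takes no time and is no camera call; for the wrist camera it gives the pose at the moment of the call.
- manip.sign_off(): hands the job in; it is judged then, once.
The state is a dict: "t": time; "q": joint angles; "qd": joint speeds; "tau": joint torques, N m; "tcp_pos": TCP position; "tool_rot": TCP orientation; "force": force on the tool from outside, world axes, zero at the start; "ft_torque": the same for the moment, N m; "finger_gap": opening from 0.0 (shut) to 1.0 (fully open); "gripper_force": force on a finger pad.
Only numpy, scipy, OpenCV 4.12 (cv2) and the standard library are available. Lean on these libraries where they do the work, as an engineer would, in place of code of your own. Each camera call takes 0.05 s, during which the arm holds its last target. There are 200 camera calls.

TASK

Stand the small round metal tin upright in the steel basket of the telescopic display riser and let go of it. Then pinch the riser's black handle so that its side button is squeezed in, pull the riser up past the first click to its second stop, fully extended, and finish still holding it there with the button squeezed, because it sinks if let go. Leave the carton, the jar and the scoop where they are.

Things in the scene. Friction and masses are not known exactly. Their poses are not given: they have to be found in the camera images.
- tin_center (a point): Centre (half-way up) of the loose round bare-metal tin, diameter 56, height 80, standing upright on the counter; about 0.13 to 0.23 kg. z is its axis.
- stand: The whole display riser: fixed to the counter, origin on the counter on the axis of its post. A wooden foot 210 x 120 x 14 high (x from -55 to 155), a vertical steel sleeve of diameter 34 up to z = 140 at the origin, a sliding inner tube with the black handle on top, and the basket beside the sleeve on its x side. Its x axis points from the post to the basket, its y axis from the post towards the button side; z up.
- grip (a point): Centre of the black handle block on top of the riser's tube: 30 (x) x 36 (y) x 44 (z) mm, 170 mm above the counter with the riser down, its top 22 mm higher; axes as the stand's. Pinch it across y: one finger on the button, the other on the plain opposite face. A thin steel bracket 20 wide leaves its lower +x face; the +y, -y and -x sides are free.
- button (a point): Middle of the outer face of the steel push button on the handle's +y face, 8 mm proud of it, 22 wide (x) and 26 high (z). It moves towards -y when pressed.
- release (a joint): Travel of the button (m): 0 out, 0.007 fully in (still 1 mm proud). A spring pushes it out, about 2 N at first and 6.5 N fully in; it does not stay in. Until it is in by about 4 mm the riser is locked down. If it springs out while the riser is up and the riser sinks, the lock can rest at a riser height of about 0.017; squeezing the button frees it.
- riser (a joint): Height of the riser (m): 0 down, click just below 0.06 (first stop; about 3 to 8 N more to pull past it), 0.120 at the end of travel (second stop). Handle and basket move straight up with it. Pulling it with the tin takes about 5 to 8 N besides; let go from above the click it sinks, at best to rest on the click.
- basket (a point): Middle of the inner floor of the open-topped steel basket on the riser: inside 102 (x) x 92 (y) mm, walls 4 thick and 41 high above the floor. 85 mm from the handle's axis along x, 100 mm above the counter with the riser down (the handle's top is 92 mm above this floor, and a bracket plate 50 wide on the handle side rises 58 above it). Axes as the stand's.
- carton_center (a point): Bystander: centre of a square cardboard carton 60 x 60 x 90 high.
- honey_center (a point): Bystander: centre of an amber glass jar with a metal lid, diameter 68, height 105.
- scoop_center (a point): Bystander: middle of a steel scoop with a wooden handle, 185 long, 55 wide, 32 high, lying flat; x runs from the handle to its mouth.
Mind the look-alikes: they are no part of the job. Leave any blue or purple look-alike of the part that bears tin_center alone.

How it is judged:
By the outcome, as a careful person would: the job done as asked, in the order asked, and still so for the second after the job is handed in, while the arm keeps its last pose, push and grip.
It also fails if it takes over 56 s, if anything falls off the work surface, if the arm or the gripper's body presses on something with over 40 N, if the wrist force passes 120 N, or if a joint passes its speed limit or range.

## Working session

There is one attempt and no reset: what is moved stays moved. The work goes in short steps, Python scripts to look and compute and a shell command to move; the robot and the scene stay as the last step left them, time stands still between calls to the robot, and variables do not carry over. Pictures are saved under pics/ and viewed, at most 10 in all, crops included, and the job is handed in when it is done.

```bash
mkdir -p pics
cat > h.py <<'E'
import numpy as np, cv2
from station import manip
from scipy.spatial.transform import Rotation as R
def snap(n,f=None):
    m=manip.camera_model(n); p,d=manip.snapshot(n)
    if f: cv2.imwrite('pics/'+f,cv2.cvtColor(p,cv2.COLOR_RGB2BGR))
    return p,d,m
def rot(m):
    a=np.array(m['attitude']); return R.from_quat(a).as_matrix() if a.size==4 else a.reshape(3,3)
def slopes(m,u,v):
    x=(np.asarray(u,float)-m['cx'])/m['fx']; y=(np.asarray(v,float)-m['cy'])/m['fy']
    a,b=x.copy(),y.copy()
    for _ in range(20):
        s=1+m['k1']*(a*a+b*b); a,b=x/s,y/s
    return a,b
def plane(m,u,v,z):
    a,b=slopes(m,u,v); d=np.stack([a,-b,-np.ones_like(a)],-1)@rot(m).T
    o=np.array(m['origin']); return o+d*((z-o[2])/d[...,2])[...,None]
def cloud(m,d):
    v,u=np.mgrid[:d.shape[0],:d.shape[1]]; a,b=slopes(m,u,v)
    return np.stack([a*d,-b*d,-d],-1)@rot(m).T+np.array(m['origin'])
E
python3 - <<'E'
from h import *
a=snap('scene','scene0.png');b=snap('top','top0.png')
for x in(a,b):print(x[2])
print(manip.sense())
np.savez('s0.npz',a=a[0],ad=a[1],b=b[0],bd=b[1])
E
```

```text
{'fx': 483.43595360031424, 'fy': 483.43595360031424, 'cx': 251.87851384726187, 'cy': 191.31689559051995, 'k1': -0.17463778517190748, 'origin': array([1.43918236, 0.33276266, 0.77509777]), 'attitude': array([0.26069011, 0.39027372, 0.72478422, 0.5043956 ])}
{'fx': 463.94939074752915, 'fy': 463.94939074752915, 'cx': 258.3091100997475, 'cy': 193.9080231621066, 'k1': -0.15883952393921918, 'origin': array([ 0.4761894 , -0.02091106,  1.49224185]), 'attitude': array([ 0.01996506, -0.03221922, -0.69854651,  0.71456006])}
{'t': 0.1, 'q': array([ 1.06649500e+00,  5.28364872e-01,  1.43375525e+00,  5.72032166e-06,
        1.18140190e+00, -1.78509701e-01]), 'qd': array([-0.00014639, -0.00100468, -0.00269298, -0.0004262 , -0.00032172,
        0.00069059]), 'tau': array([-9.86507916e-05, -4.43301809e+01, -1.78585446e+01, -2.57590864e-04,
        3.87767228e-03,  6.15378553e-06]), 'tcp_pos': array([0.19977069, 0.5916915 , 0.30304247]), 'tool_rot': array([ 1.62177358e-01,  9.86761153e-01, -9.08121156e-04, -3.25479751e-04]), 'force': array([ 0.15113307, -0.21952048, -0.52599366]), 'ft_torque': array([-0.02448564, -0.05291946, -0.02853113]), 'gripper_force': 0.0, 'finger_gap': 0.9997001331045752}
```

View pics/scene0.png

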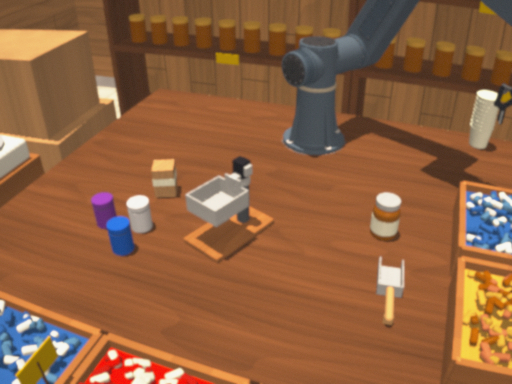

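View pics/top0.png

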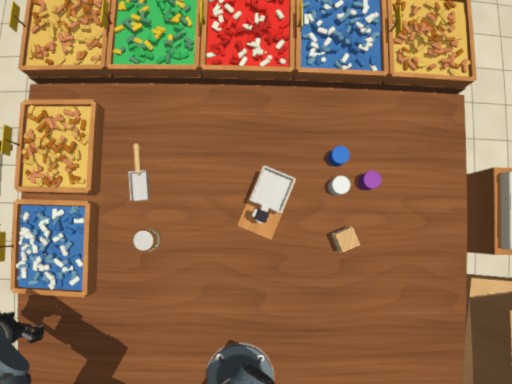

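Scene picture: the candidates for the tin are purple (104,210), bare metal (139,214) and blue (120,236); in the top picture they are at (370,180), (339,186) and (339,155). The bare-metal one fits the description. The riser's black handle is at top (261,214) and its basket at (272,190). I'll confirm with a crop and measure.

Run:
```python
from h import *
s=np.load('s0.npz'); m=manip.camera_model('top'); P=cloud(m,s['bd']); im=s['b']
cv2.imwrite('pics/crop.png',cv2.cvtColor(cv2.resize(im[130:260,220:400],None,fx=4,fy=4,interpolation=cv2.INTER_CUBIC),cv2.COLOR_RGB2BGR))
def rep(n,u0,u1,v0,v1,zl,zh,extra=None):
    p=P[v0:v1,u0:u1]; k=(p[...,2]>zl)&(p[...,2]<zh)
    if extra is not None:k&=extra(im[v0:v1,u0:u1].astype(int))
    q=p[k]; r=cv2.minAreaRect((q[:,:2]*1000).astype(np.float32)); c,e=cv2.minEnclosingCircle((q[:,:2]*1000).astype(np.float32))
    print(n,len(q),q.mean(0).round(3),q[:,2].min().round(3),q[:,2].max().round(3),'rect',np.round(r[0],1),np.round(r[1],1),round(r[2],1),'circ',np.round(c,1),round(e,1))
rep('tin',322,357,170,203,.07,.09)
rep('blue',322,357,140,168,.06,.1);rep('purple',357,390,165,195,.06,.1)
rep('carton',320,370,220,260,.08,.1); rep('jar',125,165,222,258,.09,.12);rep('scoop',115,160,140,210,.012,.05)
rep('handle',240,285,195,235,.18,.21); rep('rim',235,310,155,225,.132,.15);rep('floor',235,310,155,225,.09,.11); rep('foot',235,310,155,250,.009,.02)
rep('dark',240,285,195,235,.15,.21,lambda c:c.max(-1)<80)
```

```text
tin 244 [ 0.617 -0.297  0.081] 0.071 0.089 rect [ 616.4 -297.8] [53.3 52.1] 2.5 circ [ 617.6 -296.7] 28.2
blue 275 [ 0.708 -0.293  0.079] 0.06 0.09 rect [ 708.4 -293.5] [56.1 53.7] 0.4 circ [ 708.6 -294.9] 28.4
purple 249 [ 0.634 -0.394  0.079] 0.06 0.09 rect [ 634.6 -394.6] [52.2 51.5] 18.8 circ [ 634.3 -395.7] 27.4
carton 402 [ 0.449 -0.316  0.09 ] 0.081 0.098 rect [ 448.2 -317.3] [62.  62.4] 24.6 circ [ 448.9 -315.9] 41.0
jar 323 [0.432 0.298 0.105] 0.091 0.113 rect [431.  297.6] [57.  58.4] 1.7 circ [432.1 298.6] 30.5
scoop 322 [0.652 0.345 0.026] 0.012 0.039 rect [656.2 355. ] [110.1 195.7] 86.3 circ [654.5 327.7] 101.7
handle 154 [ 0.515 -0.051  0.191] 0.18 0.2 rect [515.8 -49.4] [43.8 29.9] 69.2 circ [515.3 -50.1] 24.1
rim 209 [ 0.592 -0.084  0.141] 0.132 0.149 rect [570.  -75.3] [100.2 161.1] 68.5 circ [575.1 -79.8] 86.9
floor 1019 [ 0.595 -0.085  0.101] 0.091 0.11 rect [592.1 -83. ] [ 94.2 107.1] 68.1 circ [592.1 -82.2] 70.6
foot 902 [ 0.515 -0.053  0.014] 0.009 0.02 rect [562.7 -87.6] [292.6 216.3] 0.2 circ [ 562.8 -109.9] 167.4
dark 102 [ 0.512 -0.051  0.192] 0.158 0.2 rect [513.1 -51.9] [30.  26.8] 68.4 circ [513.4 -51.1] 18.7
```

View pics/crop.png

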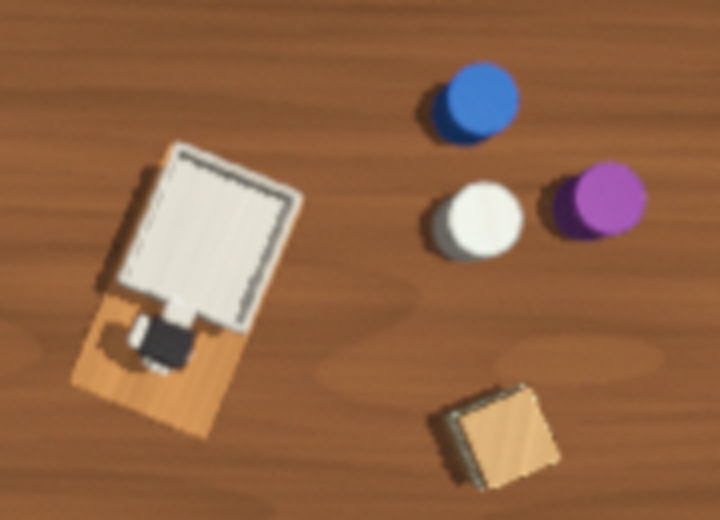

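The crop confirms it: the bare-metal tin is at crop (484,220), separate from blue (480,100) and purple (610,200). The riser's handle is at (167,340), with its button on the left at (138,330).

Estimates:
- **Tin:** (0.617, -0.297)
- **Basket:** (0.593, -0.083)
- **Grip:** (0.514, -0.052)
- **Stand yaw:** about -21.7°, so the tool's y (71°) already nearly matches the stand's y.

The heights agree with the sizes given (0.081, 0.101, 0.191).

```bash
python3 -m crank '[{"dp":[-0.05,-0.052,-0.005],"delta_rot":[0,0,0],"fingers":1},{"dp":[-0.05,-0.052,-0.005],"delta_rot":[0,0,0],"fingers":1},{"dp":[-0.05,-0.052,-0.005],"delta_rot":[0,0,0],"fingers":1},{"dp":[-0.05,-0.052,-0.005],"delta_rot":[0,0,0],"fingers":1},{"dp":[-0.05,-0.052,-0.005],"delta_rot":[0,0,0],"fingers":1},{"dp":[-0.05,-0.052,-0.005],"delta_rot":[0,0,0],"fingers":1},{"dp":[-0.05,-0.052,-0.005],"delta_rot":[0,0,0],"fingers":1},{"dp":[-0.05,-0.052,-0.005],"delta_rot":[0,0,0],"fingers":1},{"dp":[-0.05,-0.052,-0.005],"delta_rot":[0,0,0],"fingers":1},{"dp":[-0.05,-0.052,-0.005],"delta_rot":[0,0,0],"fingers":1},{"dp":[-0.05,-0.052,-0.005],"delta_rot":[0,0,0],"fingers":1},{"dp":[-0.05,-0.052,-0.005],"delta_rot":[0,0,0],"fingers":1}]' 40
python3 -m crank '[{"dp":[-0.05,-0.052,0],"delta_rot":[0,0,0],"fingers":1},{"dp":[-0.05,-0.052,0],"delta_rot":[0,0,0],"fingers":1},{"dp":[-0.05,-0.052,0],"delta_rot":[0,0,0],"fingers":1},{"dp":[-0.05,-0.052,0],"delta_rot":[0,0,0],"fingers":1},{"dp":[-0.05,-0.052,0],"delta_rot":[0,0,0],"fingers":1},{"dp":[-0.05,-0.052,0],"delta_rot":[0,0,0],"fingers":1},{"dp":[-0.05,-0.052,0],"delta_rot":[0,0,0],"fingers":1},{"dp":[-0.05,-0.052,0],"delta_rot":[0,0,0],"fingers":1},{"dp":[-0.05,-0.052,0],"delta_rot":[0,0,0],"fingers":1},{"dp":[-0.05,-0.052,0],"delta_rot":[0,0,0],"fingers":1},{"dp":[-0.05,-0.052,0],"delta_rot":[0,0,0],"fingers":1},{"dp":[0,0,0],"delta_rot":[0,0,0],"fingers":1}]'
cat >> h.py <<'E'
def need(x,y,z):
    s=manip.sense(); M=R.from_quat(s['tool_rot']).as_matrix()
    print('rows dp total',((np.array([x,y,z])-s['tcp_pos'])@M/0.5).round(4),'tool y az',np.degrees(np.arctan2(M[1,1],M[0,1])).round(2),'tcp',s['tcp_pos'].round(4),'z',M[:,2].round(3),'t',round(s['t'],2),'q',s['q'].round(2))
E
python3 -c "
from h import *
need(.617,-.297,.3)"
```

```text
t: 1.1
tcp_pos: [0.3845, 0.1988, 0.3339]
tool_rot: [0.162, 0.987, -0.0, -0.0]
force: [0.3, 0.2, 0.2]
finger_gap: 1.004
gripper_force: 0.0
t: 2.1
tcp_pos: [0.5563, -0.1649, 0.3336]
tool_rot: [0.165, 0.986, -0.002, 0.002]
force: [0.4, -0.6, 0.1]
finger_gap: 1.001
gripper_force: 0.0
rows dp total [-0.2002 -0.2103  0.0689] tool y az 71.06 tcp [ 0.5563 -0.1649  0.3336] z [ 0.004 -0.005 -1.   ] t 2.1 q [-0.48  0.43  1.52 -0.    1.19 -1.72]
```

```bash
python3 -m crank '[{"dp":[-0.05,-0.052,0],"delta_rot":[0,0,0.0075],"fingers":1},{"dp":[-0.05,-0.052,0],"delta_rot":[0,0,0],"fingers":1},{"dp":[-0.05,-0.052,0],"delta_rot":[0,0,0],"fingers":1},{"dp":[-0.045,-0.05,0],"delta_rot":[0,0,0],"fingers":1},{"dp":[0,0,0.02],"delta_rot":[0,0,0],"fingers":1},{"dp":[0,0,0.02],"delta_rot":[0,0,0],"fingers":1},{"dp":[0,0,0],"delta_rot":[0,0,0],"fingers":1},{"dp":[0,0,0],"delta_rot":[0,0,0],"fingers":1}]'
python3 - <<'E'
from h import *
p,d,m=snap('wrist','w1.png'); P=cloud(m,d)
k=(P[...,2]>.07)&(P[...,2]<.09)
n,l,st,c=cv2.connectedComponentsWithStats(k.astype(np.uint8))
for i in range(1,n):
    if st[i,4]>300:
        q=P[l==i]; e=cv2.minEnclosingCircle((q[:,:2]*1000).astype(np.float32)); print(st[i],q.mean(0).round(4),np.round(e[0],1),e[1],p[l==i].mean(0).round())
need(.617,-.297,.117)
E
```

```text
t: 2.77
tcp_pos: [0.6071, -0.2873, 0.3123]
tool_rot: [0.185, 0.983, 0.001, -0.002]
force: [-0.3, -1.0, -0.6]
finger_gap: 1.001
gripper_force: 0.0
[ 116    0   93   87 2386] [ 0.453  -0.319   0.0882] [ 449.  -320.5] 41.21266174316406 [220. 173. 112.]
[ 223  163   49   49 1861] [ 0.6156 -0.3008  0.0801] [ 616.9 -301.4] 27.852426528930664 [223. 218. 212.]
[ 153  208   49   45 1614] [ 0.6336 -0.3963  0.0798] [ 635.7 -398.9] 27.92559051513672 [167.  80. 178.]
[ 255  233   45   44 1560] [ 0.708  -0.2986  0.0798] [ 710.8 -299.3] 28.178512573242188 [ 60. 114. 208.]
rows dp total [-0.0253 -0.0113  0.3925] tool y az 68.71 tcp [ 0.6076 -0.2875  0.3133] z [-0.002  0.002 -1.   ] t 2.82 q [-0.61  0.58  1.29  0.    1.27 -1.81]
```

View pics/w1.png

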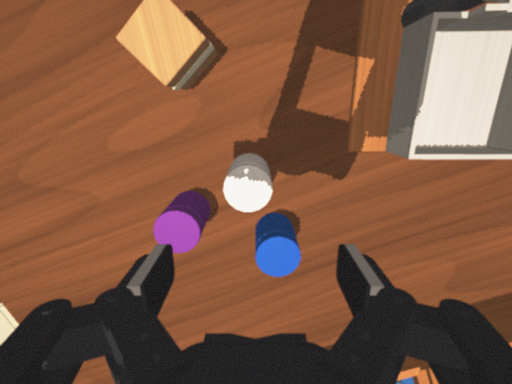

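The tin is at wrist pixel (248,186), between purple (180,225) and blue (278,245), and the fingers will come down on either side of it. Both views agree on (0.6165, -0.300).

```bash
python3 -c "
from h import *
need(.6165,-.300,.112)"
```

```text
rows dp total [-0.0266 -0.0173  0.4025] tool y az 68.71 tcp [ 0.6076 -0.2875  0.3133] z [-0.002  0.002 -1.   ] t 2.82 q [-0.61  0.58  1.29  0.    1.27 -1.81]
```

```bash
python3 -m crank '[{"dp":[-0.0266,-0.0173,0],"delta_rot":[0,0,0],"fingers":1},{"dp":[0,0,0.05],"delta_rot":[0,0,0],"fingers":1},{"dp":[0,0,0.05],"delta_rot":[0,0,0],"fingers":1},{"dp":[0,0,0.05],"delta_rot":[0,0,0],"fingers":1},{"dp":[0,0,0.05],"delta_rot":[0,0,0],"fingers":1},{"dp":[0,0,0.04],"delta_rot":[0,0,0],"fingers":1},{"dp":[0,0,0.04],"delta_rot":[0,0,0],"fingers":1},{"dp":[0,0,0],"delta_rot":[0,0,0],"fingers":1},{"dp":[0,0,0],"delta_rot":[0,0,0],"fingers":1},{"dp":[0,0,0],"delta_rot":[0,0,0],"fingers":1}]'
python3 -c "
from h import *
need(.6165,-.300,.112)"
```

```text
t: 3.65
tcp_pos: [0.6183, -0.3019, 0.1757]
tool_rot: [0.185, 0.983, -0.001, 0.001]
force: [0.1, -0.2, 0.2]
finger_gap: 1.001
gripper_force: 0.0
rows dp total [0.005  0.0023 0.1273] tool y az 68.69 tcp [ 0.6183 -0.3019  0.1757] z [ 0.002 -0.001 -1.   ] t 3.65 q [-0.62  0.76  1.36  0.    1.02 -1.82]
```

```bash
python3 -m crank '[{"dp":[0.005,0.002,0.03],"delta_rot":[0,0,0],"fingers":1},{"dp":[0,0,0.04],"delta_rot":[0,0,0],"fingers":1},{"dp":[0,0,0.04],"delta_rot":[0,0,0],"fingers":1},{"dp":[0,0,0.017],"delta_rot":[0,0,0],"fingers":1},{"dp":[0,0,0],"delta_rot":[0,0,0],"fingers":1},{"dp":[0,0,0],"delta_rot":[0,0,0],"fingers":-1},{"dp":[0,0,0],"delta_rot":[0,0,0],"fingers":-1},{"dp":[0,0,0],"delta_rot":[0,0,0],"fingers":-1},{"dp":[0,0,0],"delta_rot":[0,0,0],"fingers":-1},{"dp":[0,0,0],"delta_rot":[0,0,0],"fingers":-1},{"dp":[0,0,0],"delta_rot":[0,0,0],"fingers":-1},{"dp":[0,0,0],"delta_rot":[0,0,0],"fingers":-1}]' 40
python3 -m crank '[{"dp":[0,0,0],"delta_rot":[0,0,0],"fingers":-1},{"dp":[0,0,-0.01],"delta_rot":[0,0,0],"fingers":-1},{"dp":[0,0,-0.03],"delta_rot":[0,0,0],"fingers":-1},{"dp":[0,0,-0.05],"delta_rot":[0,0,0],"fingers":-1},{"dp":[0,0,-0.05],"delta_rot":[0,0,0],"fingers":-1},{"dp":[0,0,-0.05],"delta_rot":[0,0,0],"fingers":-1},{"dp":[0,0,-0.05],"delta_rot":[0,0,0],"fingers":-1},{"dp":[0,0,-0.05],"delta_rot":[0,0,0],"fingers":-1},{"dp":[0,0,-0.04],"delta_rot":[0,0,0],"fingers":-1},{"dp":[0,0,0],"delta_rot":[0,0,0],"fingers":-1},{"dp":[0,0,0],"delta_rot":[0,0,0],"fingers":-1}]'
python3 - <<'E'
from h import *
need(.593,-.083,.28)
p,d,m=snap('scene','s2.png')
cv2.imwrite('pics/s2c.png',cv2.cvtColor(cv2.resize(p[60:290,60:310],None,fx=2.5,fy=2.5),cv2.COLOR_RGB2BGR))
E
```

```text
t: 4.65
tcp_pos: [0.6165, -0.3008, 0.1125]
tool_rot: [0.185, 0.983, -0.001, 0.002]
force: [1.3, 0.9, 6.6]
finger_gap: 0.645
gripper_force: 42.4
t: 5.57
tcp_pos: [0.6155, -0.3004, 0.2763]
tool_rot: [0.185, 0.983, -0.0, 0.001]
force: [-0.7, 0.6, -2.4]
finger_gap: 0.645
gripper_force: 42.8
rows dp total [ 0.2004  0.3885 -0.008 ] tool y az 68.63 tcp [ 0.6155 -0.3004  0.2763] z [ 0.002 -0.001 -1.   ] t 5.57 q [-0.62  0.64  1.3  -0.    1.2  -1.81]
```

View pics/s2c.png

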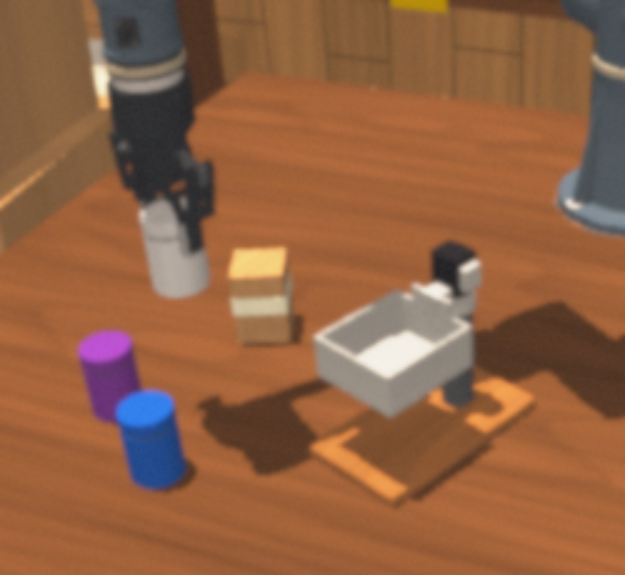

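The tin is held upright at crop (178,250), clear of the blue and purple tins, and the carton has not moved. Next I carry it over the basket.

```bash
python3 -m crank '[{"dp":[0,0,-0.04],"delta_rot":[0,0,0],"fingers":-1},{"dp":[0.02,0.039,0],"delta_rot":[0,0,0],"fingers":-1},{"dp":[0.022,0.0435,0],"delta_rot":[0,0,0],"fingers":-1},{"dp":[0.022,0.0435,0],"delta_rot":[0,0,0],"fingers":-1},{"dp":[0.022,0.0435,0],"delta_rot":[0,0,0],"fingers":-1},{"dp":[0.022,0.0435,0],"delta_rot":[0,0,0],"fingers":-1},{"dp":[0.022,0.0435,0],"delta_rot":[0,0,0],"fingers":-1},{"dp":[0.022,0.0435,0],"delta_rot":[0,0,0],"fingers":-1},{"dp":[0.022,0.0435,0],"delta_rot":[0,0,0],"fingers":-1},{"dp":[0.022,0.0435,0],"delta_rot":[0,0,0],"fingers":-1},{"dp":[0,0,0],"delta_rot":[0,0,0],"fingers":-1},{"dp":[0,0,0],"delta_rot":[0,0,0],"fingers":-1}]'
python3 - <<'E'
from h import *
need(.595,-.0835,.2125)
p,d,m=snap('wrist','w2.png'); P=cloud(m,d)
k=(P[...,2]>.09)&(P[...,2]<.11);q=P[k];print(k.sum(),q.mean(0))
k=(P[...,2]>.134)&(P[...,2]<.148);q=P[k];print(k.sum(),q.mean(0),cv2.minAreaRect((q[:,:2]*1000).astype(np.float32)))
E
```

```text
t: 6.62
tcp_pos: [0.5934, -0.0827, 0.2931]
tool_rot: [0.184, 0.983, 0.0, -0.002]
force: [0.8, 0.2, -2.3]
finger_gap: 0.645
gripper_force: 43.0
rows dp total [-0.0042 -0.0002  0.1612] tool y az 68.78 tcp [ 0.5934 -0.0827  0.2931] z [-0.005  0.001 -1.   ] t 6.62 q [-0.32  0.51  1.51 -0.    1.13 -1.52]
5432 [ 0.57391762 -0.08484523  0.10054997]
1692 [ 0.57181127 -0.07955372  0.14040751] ((582.7568359375, -83.13832092285156), (100.35932159423828, 88.79427337646484), 68.62589263916016)
```

View pics/w2.png

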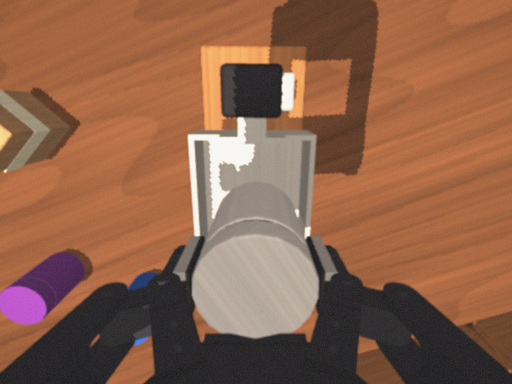

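Wrist view: the tin is between the fingers over the basket, whose rim runs from (190,133) to (315,235). The handle is at (251,90) with the button at (288,90). The rim gives a centre of about (0.593, -0.086), so I correct by 2-3 mm and lower.

```bash
python3 -m crank '[{"dp":[-0.005,-0.004,0.02],"delta_rot":[0,0,0],"fingers":-1},{"dp":[0,0,0.03],"delta_rot":[0,0,0],"fingers":-1},{"dp":[0,0,0.03],"delta_rot":[0,0,0],"fingers":-1},{"dp":[0,0,0.03],"delta_rot":[0,0,0],"fingers":-1},{"dp":[0,0,0.03],"delta_rot":[0,0,0],"fingers":-1},{"dp":[0,0,0.01],"delta_rot":[0,0,0],"fingers":-1},{"dp":[0,0,0],"delta_rot":[0,0,0],"fingers":-1},{"dp":[0,0,0],"delta_rot":[0,0,0],"fingers":-1},{"dp":[0,0,0],"delta_rot":[0,0,0],"fingers":-1}]'
python3 - <<'E'
from h import *
need(.595,-.0855,.2125)
E
```

```text
t: 7.42
tcp_pos: [0.5968, -0.0879, 0.2209]
tool_rot: [0.186, 0.983, -0.0, 0.001]
force: [-0.6, 0.4, -1.0]
finger_gap: 0.646
gripper_force: 43.0
rows dp total [0.0052 0.003  0.0169] tool y az 68.6 tcp [ 0.5968 -0.0879  0.2209] z [ 0.001 -0.001 -1.   ] t 7.42 q [-0.33  0.6   1.57 -0.    0.97 -1.53]
```

```bash
python3 -m crank '[{"dp":[0.005,0.003,0.004],"delta_rot":[0,0,0],"fingers":-1},{"dp":[0,0,0.004],"delta_rot":[0,0,0],"fingers":-1},{"dp":[0,0,0.004],"delta_rot":[0,0,0],"fingers":-1},{"dp":[0,0,0.003],"delta_rot":[0,0,0],"fingers":-1},{"dp":[0,0,0],"delta_rot":[0,0,0],"fingers":-1},{"dp":[0,0,0],"delta_rot":[0,0,0],"fingers":-1}]'
python3 - <<'E'
from h import *
need(.595,-.0855,.2125)
E
```

```text
t: 7.92
tcp_pos: [0.5945, -0.0848, 0.2129]
tool_rot: [0.185, 0.983, 0.0, -0.0]
force: [0.1, 0.2, -1.5]
finger_gap: 0.645
gripper_force: 43.0
rows dp total [-0.0015 -0.001   0.0007] tool y az 68.64 tcp [ 0.5945 -0.0848  0.2129] z [-0.  0. -1.] t 7.92 q [-0.33  0.61  1.58 -0.    0.95 -1.53]
```

```bash
python3 -m crank '[{"dp":[0,0,0.002],"delta_rot":[0,0,0],"fingers":-1},{"dp":[0,0,0.0],"delta_rot":[0,0,0],"fingers":-1},{"dp":[0,0,0],"delta_rot":[0,0,0],"fingers":-1}]'
python3 -m crank '[{"dp":[0,0,0],"delta_rot":[0,0,0],"fingers":0.5},{"dp":[0,0,0],"delta_rot":[0,0,0],"fingers":0.7},{"dp":[0,0,0],"delta_rot":[0,0,0],"fingers":1},{"dp":[0,0,0],"delta_rot":[0,0,0],"fingers":1},{"dp":[0,0,-0.01],"delta_rot":[0,0,0],"fingers":1},{"dp":[0,0,-0.04],"delta_rot":[0,0,0],"fingers":1},{"dp":[0,0,-0.05],"delta_rot":[0,0,0],"fingers":1},{"dp":[0,0,-0.05],"delta_rot":[0,0,0],"fingers":1},{"dp":[0,0,-0.05],"delta_rot":[0,0,0],"fingers":1},{"dp":[0,0,0],"delta_rot":[0,0,0],"fingers":1},{"dp":[0,0,0],"delta_rot":[0,0,0],"fingers":1}]'
python3 - <<'E'
from h import *
p,d,m=snap('wrist','w3.png'); P=cloud(m,d)
k=(P[...,2]>.184)&(P[...,2]<.2)
n,l,st,c=cv2.connectedComponentsWithStats(k.astype(np.uint8))
for i in range(1,n):
    if st[i,4]>100:
        q=P[l==i]; print(st[i],q.mean(0).round(4),p[l==i].mean(0).round());print(cv2.minAreaRect((q[:,:2]*1000).astype(np.float32)))
        for nm,kk in (('black',p[l==i].max(-1)<90),('white',p[l==i].max(-1)>140)):
            if kk.sum()>20: print(nm,kk.sum(),q[kk].mean(0).round(4),cv2.minAreaRect((q[kk][:,:2]*1000).astype(np.float32)))
need(.514,-.0525,.3)
E
```

```text
t: 8.17
tcp_pos: [0.5947, -0.0848, 0.2126]
tool_rot: [0.185, 0.983, -0.0, 0.0]
force: [-0.8, 1.2, 2.5]
finger_gap: 0.644
gripper_force: 43.1
t: 9.08
tcp_pos: [0.5952, -0.0851, 0.3139]
tool_rot: [0.185, 0.983, -0.0, 0.002]
force: [-0.4, 0.2, 0.2]
finger_gap: 0.999
gripper_force: 0.0
[ 225   61   59   50 2749] [ 0.5132 -0.0556  0.1919] [58. 51. 50.]
((513.7666015625, -54.80509948730469), (37.960819244384766, 29.629161834716797), 68.66825103759766)
black 2548 [ 0.5135 -0.0551  0.192 ] ((513.9076538085938, -55.230682373046875), (34.66708755493164, 28.806482315063477), 68.05847930908203)
white 111 [ 0.5077 -0.0632  0.1899] ((513.7666015625, -54.80509948730469), (37.960819244384766, 29.629161834716797), 68.66825103759766)
rows dp total [0.1731 0.0016 0.0244] tool y az 68.63 tcp [ 0.5943 -0.0848  0.3123] z [ 0.001 -0.    -1.   ] t 9.13 q [-0.33  0.48  1.49  0.    1.17 -1.53]
```

View pics/w3.png

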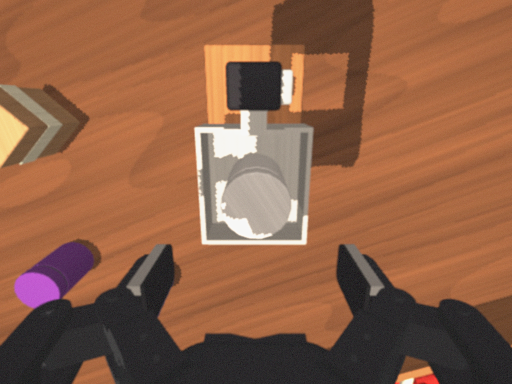

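The tin stands upright in the basket at (258,200). The handle top is at (253,86) with the button at (287,86), which puts the handle at (0.514, -0.055) with its top at z 0.192, as expected.

```bash
python3 -m crank '[{"dp":[0.04,0,0],"delta_rot":[0,0,0],"fingers":1},{"dp":[0.05,0,0],"delta_rot":[0,0,0],"fingers":1},{"dp":[0.05,-0.002,0],"delta_rot":[0,0,0],"fingers":1},{"dp":[0.0316,0,0],"delta_rot":[0,0,0],"fingers":1},{"dp":[0,0,0],"delta_rot":[0,0,0],"fingers":1},{"dp":[0,0,0.04],"delta_rot":[0,0,0],"fingers":1},{"dp":[0,0,0.04],"delta_rot":[0,0,0],"fingers":1},{"dp":[0,0,0.02],"delta_rot":[0,0,0],"fingers":1},{"dp":[0,0,0],"delta_rot":[0,0,0],"fingers":1},{"dp":[0,0,0],"delta_rot":[0,0,0],"fingers":1},{"dp":[0,0,0],"delta_rot":[0,0,0],"fingers":1}]'
python3 - <<'E'
from h import *
need(.514,-.0545,.221)
E
```

```text
t: 10.05
tcp_pos: [0.515, -0.0548, 0.2622]
tool_rot: [0.185, 0.983, -0.0, 0.0]
force: [0.1, 0.7, 0.0]
finger_gap: 0.997
gripper_force: 0.0
rows dp total [ 0.0022 -0.0001  0.0823] tool y az 68.63 tcp [ 0.515  -0.0548  0.2622] z [ 0.001 -0.    -1.   ] t 10.05 q [-0.32  0.44  1.74 -0.    0.95 -1.52]
```

```bash
python3 -m crank '[{"dp":[0.002,0,0.03],"delta_rot":[0,0,0],"fingers":1},{"dp":[0,0,0.03],"delta_rot":[0,0,0],"fingers":1},{"dp":[0,0,0.022],"delta_rot":[0,0,0],"fingers":1},{"dp":[0,0,0],"delta_rot":[0,0,0],"fingers":1},{"dp":[0,0,0],"delta_rot":[0,0,0],"fingers":-1},{"dp":[0,0,0],"delta_rot":[0,0,0],"fingers":-1},{"dp":[0,0,0],"delta_rot":[0,0,0],"fingers":-1},{"dp":[0,0,0],"delta_rot":[0,0,0],"fingers":-1},{"dp":[0,0,0],"delta_rot":[0,0,0],"fingers":-1},{"dp":[0,0,0],"delta_rot":[0,0,0],"fingers":-1},{"dp":[0,0,0],"delta_rot":[0,0,0],"fingers":-1},{"dp":[0,0,0],"delta_rot":[0,0,0],"fingers":-1}]' 50
python3 -m crank '[{"dp":[0,0,0],"delta_rot":[0,0,0],"fingers":-1},{"dp":[0,0,0],"delta_rot":[0,0,0],"fingers":-1},{"dp":[0,0,0],"delta_rot":[0,0,0],"fingers":-1},{"dp":[0,0,0],"delta_rot":[0,0,0],"fingers":-1}]'
python3 - <<'E'
from h import *
need(.514,-.0545,.221)
E
```

```text
t: 11.05
tcp_pos: [0.514, -0.0544, 0.2224]
tool_rot: [0.186, 0.983, -0.0, 0.001]
force: [-1.3, 0.4, 6.5]
finger_gap: 0.416
gripper_force: 51.1
t: 11.38
tcp_pos: [0.5141, -0.0544, 0.2224]
tool_rot: [0.186, 0.983, -0.0, 0.001]
force: [-1.1, 0.0, 6.4]
finger_gap: 0.418
gripper_force: 51.1
rows dp total [ 0.     -0.0002  0.0029] tool y az 68.61 tcp [ 0.5141 -0.0544  0.2224] z [ 0.003 -0.001 -1.   ] t 11.38 q [-0.32  0.5   1.78  0.    0.85 -1.52]
```

The gap of about 36 mm shows the button is fully in. I pull up slowly.

```bash
python3 -m crank '[{"dp":[0,0,-0.004],"delta_rot":[0,0,0],"fingers":-1},{"dp":[0,0,-0.008],"delta_rot":[0,0,0],"fingers":-1},{"dp":[0,0,-0.01],"delta_rot":[0,0,0],"fingers":-1},{"dp":[0,0,-0.01],"delta_rot":[0,0,0],"fingers":-1},{"dp":[0,0,-0.01],"delta_rot":[0,0,0],"fingers":-1},{"dp":[0,0,-0.01],"delta_rot":[0,0,0],"fingers":-1},{"dp":[0,0,-0.01],"delta_rot":[0,0,0],"fingers":-1},{"dp":[0,0,-0.01],"delta_rot":[0,0,0],"fingers":-1},{"dp":[0,0,-0.01],"delta_rot":[0,0,0],"fingers":-1},{"dp":[0,0,-0.01],"delta_rot":[0,0,0],"fingers":-1},{"dp":[0,0,0],"delta_rot":[0,0,0],"fingers":-1}]' 60
python3 - <<'E'
from h import *
need(.514,-.0545,.342)
E
```

```text
t: 12.3
tcp_pos: [0.514, -0.0544, 0.2683]
tool_rot: [0.185, 0.983, -0.0, 0.001]
force: [4.6, -1.4, -4.3]
finger_gap: 0.417
gripper_force: 60.7
rows dp total [-0.0004 -0.0002 -0.1475] tool y az 68.62 tcp [ 0.514  -0.0544  0.2683] z [ 0.003 -0.001 -1.   ] t 12.3 q [-0.32  0.43  1.74  0.    0.97 -1.52]
```

```bash
python3 -m crank '[{"dp":[0,0,-0.008],"delta_rot":[0,0,0],"fingers":-1},{"dp":[0,0,-0.01],"delta_rot":[0,0,0],"fingers":-1},{"dp":[0,0,-0.012],"delta_rot":[0,0,0],"fingers":-1},{"dp":[0,0,-0.012],"delta_rot":[0,0,0],"fingers":-1},{"dp":[0,0,-0.012],"delta_rot":[0,0,0],"fingers":-1},{"dp":[0,0,-0.012],"delta_rot":[0,0,0],"fingers":-1},{"dp":[0,0,-0.012],"delta_rot":[0,0,0],"fingers":-1},{"dp":[0,0,-0.012],"delta_rot":[0,0,0],"fingers":-1},{"dp":[0,0,-0.012],"delta_rot":[0,0,0],"fingers":-1},{"dp":[0,0,-0.012],"delta_rot":[0,0,0],"fingers":-1},{"dp":[0,0,-0.012],"delta_rot":[0,0,0],"fingers":-1},{"dp":[0,0,0],"delta_rot":[0,0,0],"fingers":-1}]'
python3 - <<'E'
from h import *
need(.514,-.0545,.342)
E
```

```text
t: 13.3
tcp_pos: [0.514, -0.0544, 0.331]
tool_rot: [0.185, 0.983, -0.0, 0.001]
force: [6.0, -2.0, -4.8]
finger_gap: 0.413
gripper_force: 65.5
rows dp total [-0.0002 -0.0002 -0.022 ] tool y az 68.62 tcp [ 0.514  -0.0544  0.331 ] z [ 0.003 -0.001 -1.   ] t 13.3 q [-0.32  0.35  1.67  0.    1.12 -1.52]
```

```bash
python3 -m crank '[{"dp":[0,0,-0.008],"delta_rot":[0,0,0],"fingers":-1},{"dp":[0,0,-0.008],"delta_rot":[0,0,0],"fingers":-1},{"dp":[0,0,-0.004],"delta_rot":[0,0,0],"fingers":-1},{"dp":[0,0,-0.003],"delta_rot":[0,0,0],"fingers":-1},{"dp":[0,0,0],"delta_rot":[0,0,0],"fingers":-1},{"dp":[0,0,0],"delta_rot":[0,0,0],"fingers":-1}]'
python3 - <<'E'
from h import *
need(.514,-.0545,.3424)
E
```

```text
t: 13.8
tcp_pos: [0.514, -0.0544, 0.3417]
tool_rot: [0.185, 0.983, -0.0, 0.001]
force: [6.6, -2.1, -4.8]
finger_gap: 0.415
gripper_force: 65.4
rows dp total [-0.0001 -0.0002 -0.0015] tool y az 68.62 tcp [ 0.514  -0.0544  0.3417] z [ 0.003 -0.001 -1.   ] t 13.8 q [-0.32  0.33  1.66  0.    1.15 -1.52]
```

```bash
python3 -m crank '[{"dp":[0,0,-0.002],"delta_rot":[0,0,0],"fingers":-1},{"dp":[0,0,-0.002],"delta_rot":[0,0,0],"fingers":-1},{"dp":[0,0,0],"delta_rot":[0,0,0],"fingers":-1},{"dp":[0,0,0],"delta_rot":[0,0,0],"fingers":-1}]'
python3 - <<'E'
from h import *
need(.514,-.0545,.3424)
p,d,m=snap('scene'); cv2.imwrite('pics/s3.png',cv2.cvtColor(cv2.resize(p[60:290,60:310],None,fx=2.5,fy=2.5),cv2.COLOR_RGB2BGR))
P=cloud(*[snap('top')[i] for i in(2,1)]) if 0 else None
p,d,m=snap('top');P=cloud(m,d);k=(P[...,2]>.19)&(P[...,2]<.24)&(abs(P[...,0]-.6)<.07)&(abs(P[...,1]+.09)<.06)
print(k.sum(),np.percentile(P[k][:,2],[5,25,50,75,95]))
E
```

```text
t: 14.13
tcp_pos: [0.514, -0.0544, 0.3426]
tool_rot: [0.185, 0.983, -0.0, 0.001]
force: [6.9, -2.0, -10.6]
finger_gap: 0.411
gripper_force: 64.9
rows dp total [ 0.     -0.0002  0.0003] tool y az 68.62 tcp [ 0.514  -0.0544  0.3426] z [ 0.002 -0.    -1.   ] t 14.13 q [-0.32  0.33  1.65  0.    1.15 -1.52]
485 [0.21671407 0.21890342 0.22092014 0.22303611 0.23061702]
```

View pics/s3.png

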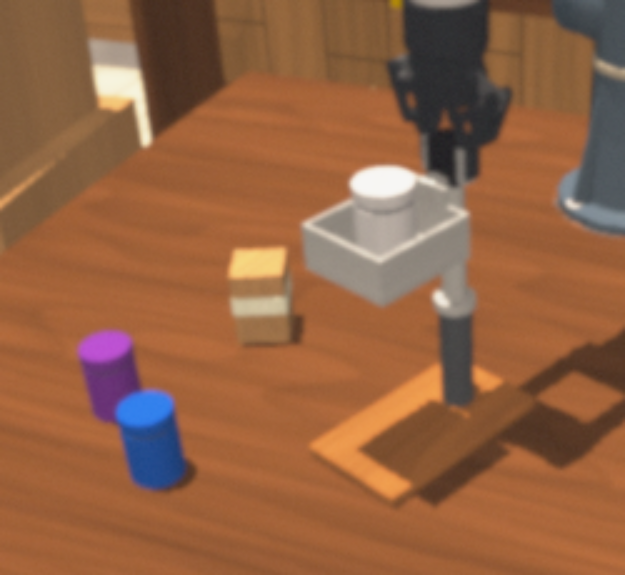

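The riser is up with the tin upright in the basket at (383,205). The basket floor is at 0.220 (+120 mm) and the force rises at the stop. I add a small upward bias and check that it holds.

```bash
python3 -m crank '[{"dp":[0,0,-0.002],"delta_rot":[0,0,0],"fingers":-1},{"dp":[0,0,0],"delta_rot":[0,0,0],"fingers":-1},{"dp":[0,0,0],"delta_rot":[0,0,0],"fingers":-1},{"dp":[0,0,0],"delta_rot":[0,0,0],"fingers":-1},{"dp":[0,0,0],"delta_rot":[0,0,0],"fingers":-1},{"dp":[0,0,0],"delta_rot":[0,0,0],"fingers":-1},{"dp":[0,0,0],"delta_rot":[0,0,0],"fingers":-1}]'
```

```text
t: 14.82
tcp_pos: [0.514, -0.0544, 0.3426]
tool_rot: [0.186, 0.983, 0.0, 0.001]
force: [9.7, -2.6, -16.0]
finger_gap: 0.412
gripper_force: 64.3
```

The riser no longer rises as the force grows, so it is against the second stop, and the grip is steady with the button squeezed.

```bash
python3 -c "
from station import manip
print(manip.sign_off())"
```

```text
the job is handed in; nothing more can be done
None
```

The job is handed in at about 15 s: the tin stands upright in the basket and the riser is held at its second stop (about 120 mm up) with the button squeezed; I moved nothing else, though the jar and scoop were not re-imaged at the end.

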